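Ready the lab balance: hang-off pan, fresh hold, seat it, unlock

ROBOT

A 6-joint arm with a two-finger parallel gripper is mounted at the origin on the work surface. World frame = base frame: x ahead of the robot, y to its left, z up, the work surface at z = 0. Lengths are in m, angles in rad, forces in N, time in s.
With the tool pointing down it reaches from about 0.35 to 0.85 m from the base axis. Payload 8.1 kg.
Tool frame: the origin (TCP) lies at the very end of the fingers, on their centre line; the grasp point (between the pads) lies 19 mm behind it; z points along the fingers, y is the line along which they close (so a half turn about z gives the same grasp; the last joint's range is limited). The gripper opens to 93 mm and grips with 3 to 60 N. Pads are 15 mm wide; open, the fingers measure 128 mm over their backs; the gripper's body (75 mm by 188 mm) begins 65 mm behind the grasp point.
Start: joints at [1.147, 0.13, 1.488, -0, 1.523, -0.085], TCP at [0.199, 0.566, 0.219] pointing down, gripper open.
Joint ranges: [-2.96, 2.96], [-0.89, 2.26], [0.02, 2.5], [-1.34, 4.48], [0, 2.73], [-2.66, 2.66]. Speed limits (rad/s): [2.39, 2.39, 2.79, 3.14, 3.14, 3.14].

INTERFACE

Orientations are given as a rotation vector (axis times angle).
In Python, from station import manip gives the robot as it stands. The module is installed in compiled form; this text tells all that it offers. Calls block until the motion is done:
- manip.reach(position, orientation): joint-space move of the TCP to a pose.
- manip.line_to(position, attitude=None, vel=0.15, threshold=None): straight line of the TCP; attitude=None keeps the orientation; vel is the mean speed in m/s. With threshold (N) it stops when the force on the tool has changed by that much, and returns True; else False.
- manip.move_j(angles): joint-space move.
- manip.command_gripper(opening, effort=None): opening from 0.0 (shut) to 1.0 (fully open); effort is the grip in N (None keeps the last); returns when the fingers have stopped.
- manip.sleep(seconds).
- manip.solve_ik(position, orientation): joint angles nearest the present ones, or None.
- manip.get_obs(): the state.
- manip.camera(name): name is "scene" or "top" or "wrist"; returns a dict with "color" (384x512x3 uint8, red, green, blue), "camera_matrix" (3x3 intrinsics, pixels), "R" (3x3) and "t" (3): a world point X has camera coordinates R X + t. Camera axes: x right, y down, z forward; pixel columns grow to the right and rows downward; lengths in m; the calibration is good to about 2 mm. A picture is of the moment at which its call begins. There is no depth.
A pose or a line that the arm cannot do raises manip.IKError and nothing moves.
- manip.finish_job(): hands the job in; it is judged then, once.
The state is a dict: "t": time; "joint_pos": joint angles; "joint_vel": joint speeds; "effort": joint torques, N m; "tcp_pos": TCP position; "ee_rot": TCP orientation; "ft_force": force on the tool from outside, world axes, zero at the start; "ft_torque": the same for the moment, N m; "grip_width": opening from 0.0 (shut) to 1.0 (fully open); "grasp_force": force on a finger pad.
Only numpy, scipy, OpenCV 4.12 (cv2) and the standard library are available. Lean on these libraries where they do the work, as an engineer would, in place of code of your own. Each camera call takes 0.05 s, during which the arm holds its last target. There are 200 camera calls.

TASK

Get the precision balance ready for weighing: lift the rectangular weighing pan up and off its hook on the rack, put it down on the sloping stand and let go of it, then take a fresh hold by its two long sides and lay it gently on the balance, flat, open side up, fully down between the corner posts, with its hanging tab pointing to the back of the balance. Only when the pan is seated, slide the transport lock at the front of the balance all the way to its left end stop (as seen from the robot). Leave the spatula on its hook and do not disturb the other things on the bench.

Things in the scene. Friction and masses are not known exactly. Their poses are not given: they have to be found in the camera images.
- pan: bare steel weighing pan, 0.2 kg: tray 105 x 58 mm, 16 mm high, walls 3 mm, with a flat tab (40 mm wide, 4 mm thick) carrying its floor on 56 mm past one short end: a hole 28 mm long, 24 mm wide, then 28 mm of solid plate. Origin: centre of the tray's underside; x towards the tab, y across, z out of the open side. Starts hanging by the hole: x up, open side facing out of the rack (rack's -x)
- pan_tab (a point): middle of the tab's far end edge, 108.5 mm from the pan's origin along its x (the top edge while it hangs)
- rack: fixed metal rack, base 120 x 200 mm, two flat hooks 100 mm apart; origin under the base, x from hook tips to crossbar, z up. A hook is a level bar 10 mm wide, 5 mm thick, top 175 mm above the bench, ending in a tip 10 mm above the bar, 5 mm thick. The pan hangs about 27 mm inside the tip; crossbar (no higher than the bars) 45 mm behind it; it must rise 10 to 23 mm to pass the tip
- rack_hook_left (a point): top front end of the tip of the hook at the rack's +y side
- rack_hook_right (a point): top front end of the tip of the hook at the rack's -y side
- spatula: plaster spatula of dark wood with a steel blade, 176 mm long and 38 mm wide at its loop, hanging on the other hook; leave it there. Origin near its middle, x up along it
- stand: fixed grey sloping stand, base 130 x 100 mm, about 115 mm high; origin under the base, x to its high side, z up. Its back plate, 40 mm wide and 110 mm long, rises at 60 degrees to the bench towards +x; at its foot a trough 80 mm wide, 26 mm deep, square to the back, with a lip 8 mm high. The pan rests floor on the back, open side up, tab end uppermost, the other short end in the trough
- stand_foot (a point): the inner corner of back and trough, at mid-width: where the lower edge of the pan's underside comes to rest; 30 mm before the stand's origin (-x) and 20 mm above the bench
- balance: fixed balance, white casing 240 mm deep (x), 190 mm wide (y), 50 mm high; origin under its middle, x to its back, z up. On top a carrier, 90 x 36 mm and 20 mm high, between eight flat posts, two at each corner, that rise 10 mm above it and leave 4 mm of play on every side of the pan's tray; the tab passes between the two back posts; the long sides are free over the middle 76 mm
- balance_seat (a point): centre of the carrier's top, 30 mm behind the balance's middle and 70 mm above the bench: where the origin of the seated pan belongs, its x along the balance's x
- lock (a joint): transport lock on the balance, a black upright grip 28 mm (balance's x) by 20 mm (y) and 40 mm high that slides along the balance's +y: 0 at the right end as seen from the robot (locked), 0.07 m at the left end stop (free); rubs with about 2 N
- lock_top (a point): centre of the lock grip's top face, 104 mm above the bench
- cast_a: plaster dental cast, 62 x 66 x 40 mm, loose; origin under its middle
- cast_b: second plaster dental cast, 62 x 66 x 40 mm, loose; origin under its middle
- tool_cup: white cup with instruments, 72 mm wide, 165 mm high in all, loose; origin under its middle
- jar: amber jar, 60 mm wide, 110 mm high, loose; origin under its middle
- wax_box: wax box, 75 x 50 x 22 mm, loose; origin under its middle
Things that resemble listed ones, but are neither listed nor needed, are in the scene too. What is shaped like the pan but green or purple is not meant. What is shaped like the stand but turquoise is not meant.

How it is judged:
On the way, in this order (a step that is already met when the one before it is completed fails the run):
1. the pan is off the rack, put down on the sloping stand, at rest and let go (distance between pan and stand_foot below 0.13 m and contact force between pan and stand above 0.3 N and contact force between the fingers and pan below 0.05 N and linear speed of pan below 0.03 m/s), for 0.2 s.
2. the pan lies flat and fully down on the balance, tab to the back, let go (horizontal distance between pan and balance_seat below 0.008 m and z of pan in the frame of balance_seat below 0.004 m and angle between pan's own z axis and vertical below 0.06 rad and x of pan_tab in the frame of balance_seat above 0.09 m and contact force between the fingers and pan below 0.05 N), for 0.2 s.
3. the transport lock is at its left end stop (value of joint lock above 0.066 m), for 0.1 s.
At the end, for the whole second after the job is handed in: the pan rests level (0.06 rad), open side up, on the balance: origin within 8 mm of the seat centre from above and less than 4 mm over it, tab to the back (over 90 mm behind the centre), at rest; the lock is within 4 mm of its left end stop (horizontal distance between pan and balance_seat below 0.008 m and z of pan in the frame of balance_seat below 0.004 m and angle between pan's own z axis and vertical below 0.06 rad and x of pan_tab in the frame of balance_seat above 0.09 m and value of joint lock above 0.066 m and linear speed of pan below 0.02 m/s); the robot touches nothing.
It fails at once if the spatula is moved by more than 40 mm (distance of spatula from where it was at the start of the episode above 0.04 m).
It fails at once if a cast, the cup, the jar or the wax box is moved by more than 40 mm (distance of any of cast_a, cast_b, tool_cup, jar, wax_box from where it was at the start of the episode above 0.04 m).
It fails at once if the pan is dropped or pressed on the balance with more than 60 N (contact force between pan and balance above 60 N).
It also fails if it takes over 72 s, if anything falls off the work surface, if the arm or the gripper's body presses on something with over 40 N, if the wrist force passes 120 N, or if a joint passes its speed limit or range.

## Working session

There is one attempt and no reset: what is moved stays moved. The work goes in short steps, each a Python script; the robot and the scene stay as the last script left them, time stands still between calls to the robot, and variables do not carry over. Pictures are saved under pics/ and viewed, at most 10 in all, crops included, and the job is handed in when it is done.

```bash
mkdir -p pics; python3 - <<'E'
from station import manip
import cv2,numpy as np,pickle
for n in ("scene","top"):
    c=manip.camera(n); pickle.dump(c,open(f"{n}.pkl","wb"))
    cv2.imwrite(f"pics/{n}0.png",cv2.resize(c["color"][:,:,::-1],(800,600),interpolation=cv2.INTER_CUBIC))
    print(n,np.round(c["camera_matrix"],1).tolist(),np.round(c["R"],3).tolist(),np.round(c["t"],3))
print(manip.get_obs())
E
```

```text
scene [[384.0, 0.0, 255.1], [0.0, 384.0, 191.9], [0.0, 0.0, 1.0]] [[-0.82, 0.572, -0.001], [0.414, 0.594, -0.69], [-0.394, -0.566, -0.724]] [ 0.461 -0.133  1.521]
top [[416.6, 0.0, 259.3], [0.0, 416.6, 199.5], [0.0, 0.0, 1.0]] [[0.005, -1.0, 0.008], [-0.989, -0.006, -0.144], [0.144, -0.007, -0.989]] [-0.028  0.569  1.429]
{'t': 0.1, 'joint_pos': array([ 1.14659109e+00,  1.31108529e-01,  1.48910232e+00, -2.14756666e-05,
        1.52295957e+00, -8.53640165e-02]), 'joint_vel': array([ 0.00144401, -0.00082109, -0.003663  , -0.00056195, -0.00255236,
        0.00062419]), 'effort': array([ 1.38950520e-03, -5.61338782e+01, -4.93096876e+01,  7.70312408e-02,
        2.91214942e-02, -2.66325424e-05]), 'tcp_pos': array([0.1992085 , 0.56546577, 0.21771602]), 'ee_rot': array([-5.29642647e-01, -3.09624116e+00,  2.40653807e-03]), 'ft_force': array([-0.33990191, -0.77148078,  0.3154076 ]), 'ft_torque': array([0.06361305, 0.01028403, 0.01192244]), 'grasp_force': 0.0, 'grip_width': 1.0026541920298055}
```

View pics/scene0.png

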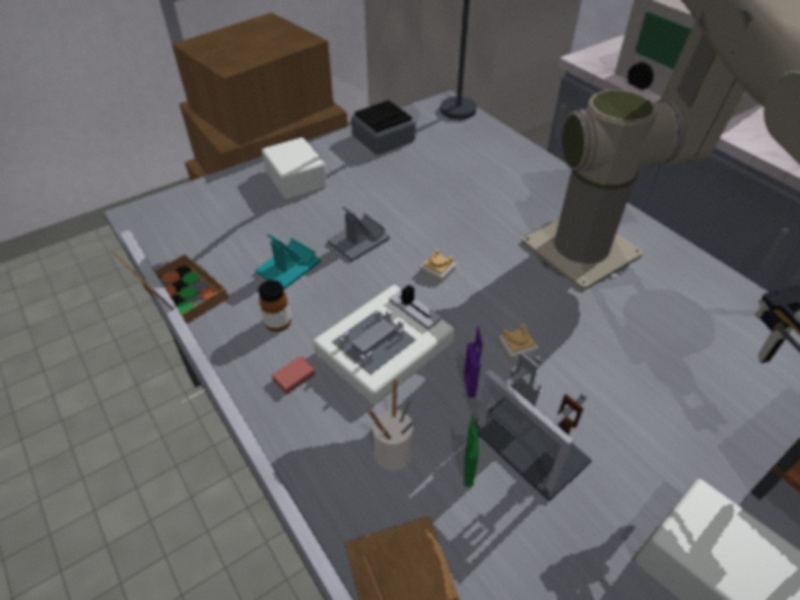

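View pics/top0.png

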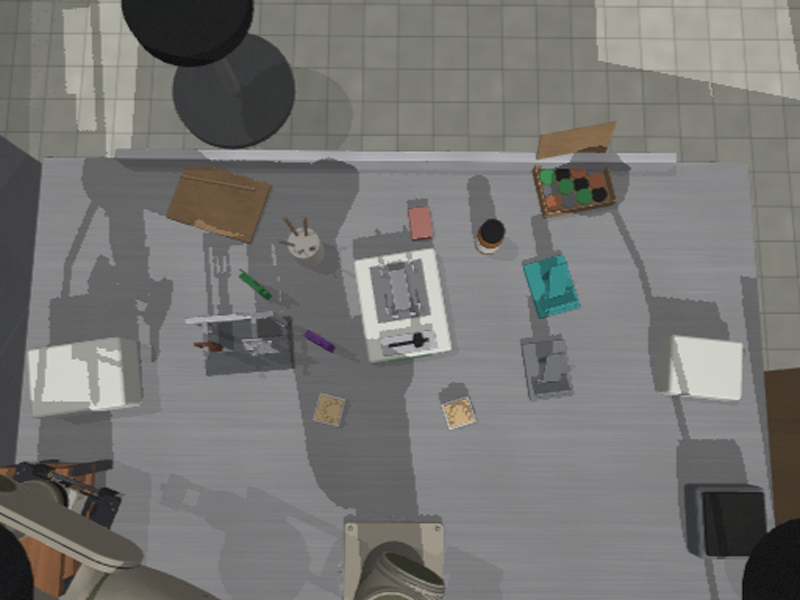

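The scene view shows the rack at about (540,430), with the pan on its hook at (525,370). The grey stand is at (357,235), the balance at (385,335) and its lock at (408,295). In the top view the rack is at (250,340), the pan at (258,345) and the spatula at (207,346). The balance is at (403,305), the lock at (418,340) and the stand at (547,367).

```bash
cat > h.py <<'E'
import numpy as np,cv2,pickle
from scipy.spatial.transform import Rotation as Ro
def ray(c,uv):
    R,t=np.array(c["R"]),np.array(c["t"]); d=R.T@np.linalg.solve(c["camera_matrix"],[*uv,1]); return -R.T@t,d/np.linalg.norm(d)
def onplane(c,uv,z):
    o,d=ray(c,uv); return o+d*(z-o[2])/d[2]
def tri(*cu):
    A=np.zeros((3,3));b=np.zeros(3)
    L=[ray(c,u) for c,u in cu]
    for o,d in L:
        P=np.eye(3)-np.outer(d,d);A+=P;b+=P@o
    X=np.linalg.solve(A,b); return X,max(np.linalg.norm(np.cross(X-o,d)) for o,d in L)
def proj(c,X):
    p=c["camera_matrix"]@(np.array(c["R"])@np.array(X)+c["t"]); return p[:2]/p[2]
def rv(zdir,ydir):
    z=np.array(zdir,float);z/=np.linalg.norm(z);y=np.array(ydir,float);y-=z*(y@z);y/=np.linalg.norm(y)
    return Ro.from_matrix(np.c_[np.cross(y,z),y,z]).as_rotvec()
def load(n): return pickle.load(open(n+".pkl","rb"))
E
python3 - <<'E'
from h import *
from station import manip
c=load("top");s=.64
for n,uv,z in [("pan",(258,340),.17),("spat",(205,345),.17),("rackR front",(296,372),0),("rackL front",(206,375),0),("balance",(403,305),.05),("lock",(418,340),.104),("stand",(547,367),.0),("green",(255,285),.1),("purple",(320,340),.1),("cup",(303,242),.1),("jar",(492,232),.11)]:
    print(n,onplane(c,np.array(uv)*s,z).round(3))
w=manip.camera("wrist");o=manip.get_obs();Rt=Ro.from_rotvec(o["ee_rot"]).as_matrix()
print(w["camera_matrix"].round(1).tolist(),"cam in tool",Rt.T@(-w["R"].T@w["t"]-o["tcp_pos"]),(w["R"]@Rt).round(3).tolist())
for p,r in [((.4,.20,.40),rv((0,0,-1),(0,1,0))),((.45,-.2,.35),rv((0,0,-1),(0,1,0))),((.3,.2,.3),rv((.7,0,-.7),(0,1,0)))]:
    print(p,r.round(2),manip.solve_ik(p,r))
E
```

```text
pan [0.49  0.276 0.17 ]
spat [0.479 0.384 0.17 ]
rackR front [0.434 0.224 0.   ]
rackL front [0.426 0.429 0.   ]
balance [ 0.583 -0.02   0.05 ]
lock [ 0.499 -0.052  0.104]
stand [ 0.449 -0.352  0.   ]
green [0.617 0.303 0.1  ]
purple [0.498 0.158 0.1  ]
cup [0.714 0.201 0.1  ]
jar [ 0.737 -0.214  0.11 ]
[[318.6, 0.0, 259.6], [0.0, 318.6, 188.9], [0.0, 0.0, 1.0]] cam in tool [ 6.85757167e-02  8.88867538e-05 -1.66216290e-01] [[0.001, 1.0, 0.001], [-0.969, 0.001, -0.246], [-0.246, -0.001, 0.969]]
(0.4, 0.2, 0.4) [0.   3.14 0.  ] [ 3.48909342e-01 -2.81664594e-01  1.55226057e+00 -4.44089210e-16
  1.87099668e+00 -1.22188698e+00]
(0.45, -0.2, 0.35) [0.   3.14 0.  ] [-0.52238402 -0.17740262  1.55454695  0.          1.76444832 -2.09318034]
(0.3, 0.2, 0.3) [0.   2.36 0.  ] None
```

```bash
python3 - <<'E'
from h import *
from station import manip
r=rv((0,0,-1),(0,1,0))
for n,p in dict(A=(.42,.33,.32),B=(.42,.22,.32),C=(.5,.04,.33),D=(.5,-.08,.33),E=(.40,-.28,.33),F=(.40,-.40,.33)).items():
    manip.reach(p,r) if n in "ACE" else manip.line_to(p,vel=.2)
    manip.sleep(.15); c=manip.camera("wrist"); pickle.dump(c,open(n+".pkl","wb"))
    cv2.imwrite(f"pics/{n}.png",c["color"][:,:,::-1])
print(manip.get_obs()["t"])
im=[load(n)["color"][:,:,::-1] for n in "ABCDEF"]
m=np.vstack([np.hstack([cv2.resize(im[i+j],(400,200*3//2)) for j in (0,1)]) for i in (2,)]+[np.hstack([cv2.resize(im[4],(400,300)),cv2.resize(im[0],(400,300))])])
cv2.imwrite("pics/m1.png",m)
E
```

```text
6.525
```

View pics/m1.png

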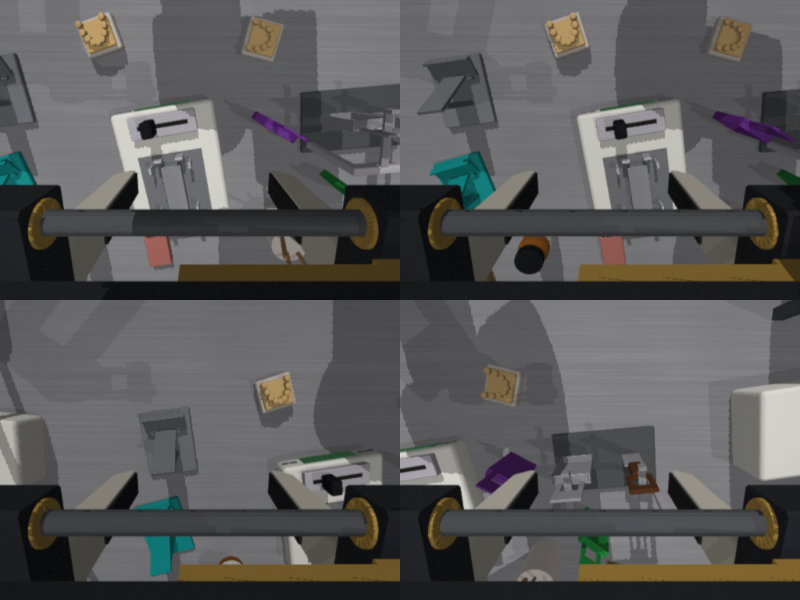

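The montage has C and D on top, E and F's neighbours below. The balance shows in C around (170,160) with its lock at (147,129), and in D around (630,160). The stand shows in E at (168,440). The rack with the pan's tab shows in A at (575,480), and the spatula beside it at (640,475).

```bash
python3 - <<'E'
from h import *
def crop(n,x,y,w,h,s):
    im=load(n)["color"][y:y+h,x:x+w,::-1]; im=cv2.resize(im,None,fx=s,fy=s,interpolation=cv2.INTER_CUBIC)
    for k in range(0,w,20): cv2.line(im,(k*s,0),(k*s,5),(0,255,255),1);cv2.putText(im,str(x+k),(k*s,16),0,.33,(0,255,255),1)
    for k in range(0,h,20): cv2.line(im,(0,k*s),(5,k*s),(0,255,255),1);cv2.putText(im,str(y+k),(7,k*s+4),0,.33,(0,255,255),1)
    return im
cv2.imwrite("pics/stand.png",np.hstack([crop("E",160,130,110,110,3),crop("F",240,130,150,110,3)]))
cv2.imwrite("pics/bal.png",np.hstack([crop("C",130,115,100,150,4)[:, :400],crop("C",200,115,100,150,4)]))
cv2.imwrite("pics/bal2.png",np.hstack([crop("D",220,115,98,150,4),crop("D",290,115,98,150,4)]))
cv2.imwrite("pics/pan.png",np.vstack([crop("A",180,155,160,74,4)[:296],crop("B",270,155,160,74,4)]))
E
```

```text
(no output)
```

View pics/stand.png

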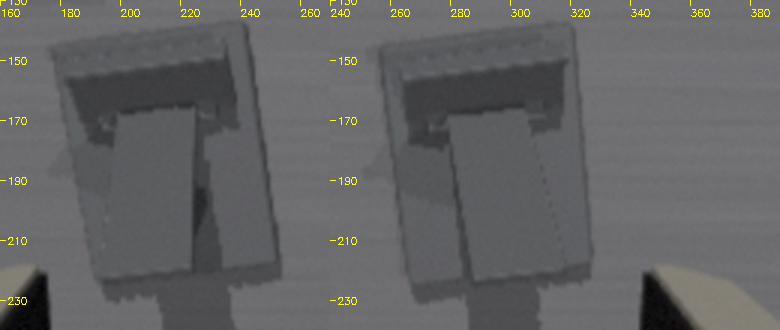

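View pics/pan.png

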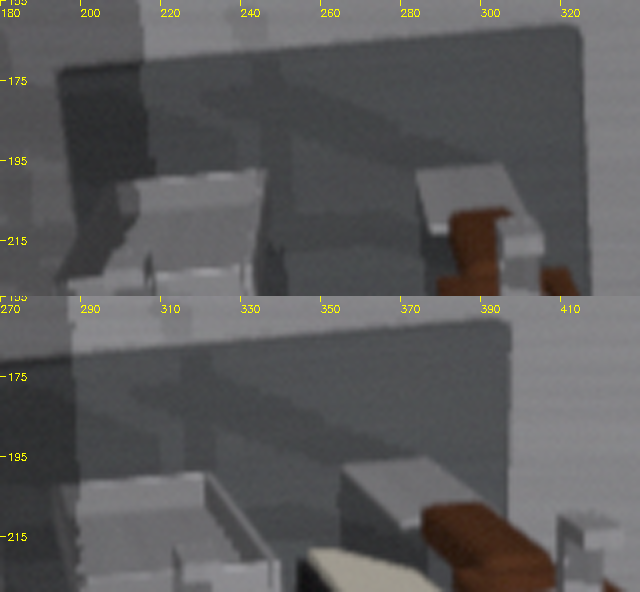

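View pics/bal.png

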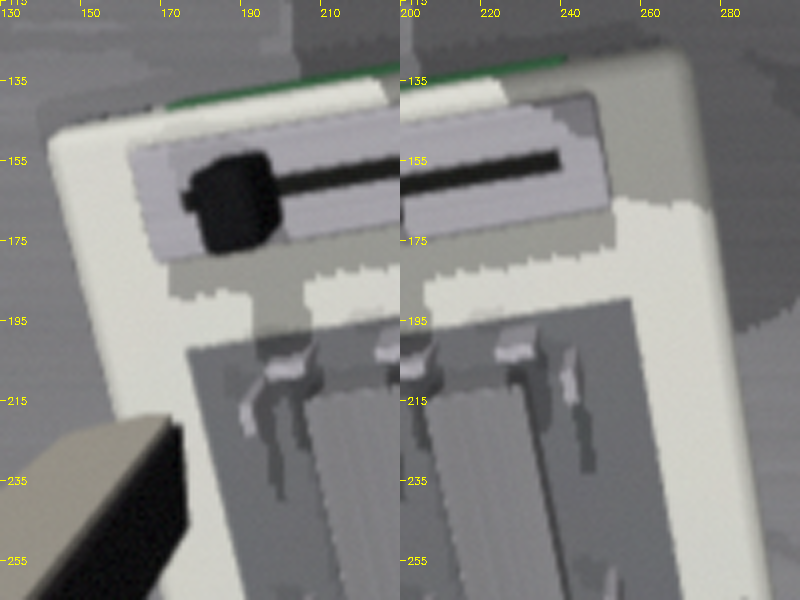

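View pics/bal2.png

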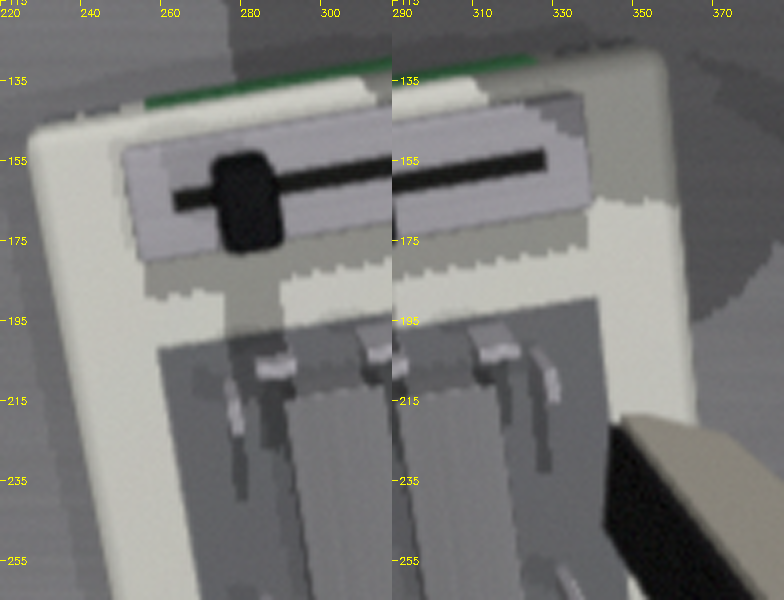

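The stand (E left, F right) has its trough at the image top, on the robot side, and the plate rises away from the robot. Plate lower corners are E(199,167)/(225,165) and F(280,168)/(307,166). The A and B pan crops only show the tray's lower end, because the tab is hidden by the bar. The balance carrier's near corners are C(207.5,214)/(230.5,211) and D(292,215)/(317,212), and the lock is at D(282,165). I'll take views from further forward.

```bash
python3 - <<'E'
from h import *
from station import manip
r=rv((0,0,-1),(0,1,0))
for n,p in dict(G=(.64,-.08,.36),H=(.64,.04,.36),I=(.53,.23,.36),J=(.53,.33,.36)).items():
    manip.reach(p,r) if n in "GI" else manip.line_to(p,vel=.2)
    manip.sleep(.15); c=manip.camera("wrist"); pickle.dump(c,open(n+".pkl","wb"))
print(manip.get_obs()["t"])
def crop(n,x,y,w,h,s):
    im=load(n)["color"][y:y+h,x:x+w,::-1]; im=cv2.resize(im,None,fx=s,fy=s,interpolation=cv2.INTER_CUBIC)
    for k in range(0,w,20): cv2.line(im,(k*s,0),(k*s,5),(0,0,255),1);cv2.putText(im,str(x+k),(k*s,16),0,.33,(0,0,255),1)
    for k in range(0,h,20): cv2.line(im,(0,k*s),(5,k*s),(0,0,255),1);cv2.putText(im,str(y+k),(7,k*s+4),0,.33,(0,0,255),1)
    return im
for n,X in dict(G=(.605,-.02,.07),H=(.605,-.02,.07),I=(.49,.276,.2),J=(.49,.276,.2)).items(): print(n,proj(load(n),X))
a=[]
for n,X in dict(G=(.605,-.02,.07),H=(.605,-.02,.07),I=(.49,.276,.2),J=(.49,.276,.2)).items():
    u=proj(load(n),X).astype(int); print(u); a.append(crop(n,max(u[0]-66,0),max(u[1]-50,0),133,100,3))
cv2.imwrite("pics/gh.png",np.vstack([np.hstack(a[:2]),np.hstack(a[2:])]))
E
```

```text
11.0917
G [302.92494418 132.81820733]
H [218.15610388 132.61874623]
I [306.23066031 136.21360701]
J [207.45895021 136.70925337]
[302 132]
[218 132]
[306 136]
[207 136]
```

View pics/gh.png

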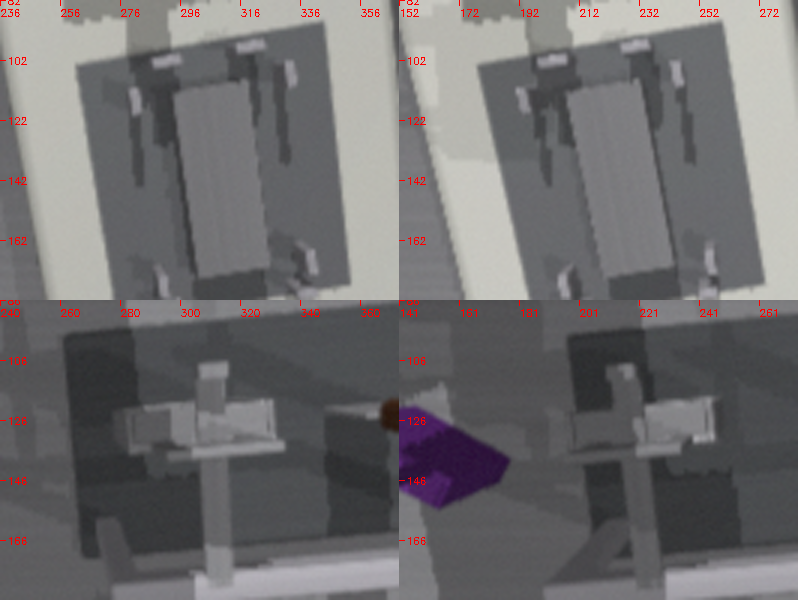

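The balance carrier's corners show clearly: G NL(294,113), NR(318,109), FR(326,171), FL(301,174); H NL(208,113), NR(232,109), FR(243,171), FL(221,174). The top edge of the pan's tab runs from I(296,138) to (335,135) and from J(197,138) to (235,135). The hook tip is at I(311,109) and J(215,109).

```bash
python3 - <<'E'
from h import *
c={n:load(n) for n in "CDEFGHIJ"}
P={
"car NL":("G",(294,113),"H",(208,113)),"car NR":("G",(318.3,109.3),"H",(232.3,109.3)),"car FR":("G",(326,171.3),"H",(243.3,171)),"car FL":("G",(301.3,174.3),"H",(221.3-1.5,174.3)),
"tab L":("I",(295.7,138),"J",(197,138)),"tab R":("I",(334.7,134.7),"J",(235,135)),"tip":("I",(311,109.3),"J",(214.7,109.3)),
"base nl":("E",(176,145.7),"F",(255.7,145)),"base nr":("E",(242,137.3),"F",(321,138)),"base fr":("E",(253.7,217.7),"F",(327.3,216.3)),
"plate ll":("E",(199.3,167.3),"F",(280,168.3)),"plate lr":("E",(225,165),"F",(306.7,166)),"plate fl":("E",(192.8,222.7),"F",(288.3,224.3)),"plate fr":("E",(224,220),"F",(319,218.5)),
"lip l":("E",(182.5,156),"F",(264,157)),"lip r":("E",(234,150),"F",(318,150)),
}
for k,(a,u,b,v) in P.items():
    X,e=tri((c[a],u),(c[b],v)); print(k,X.round(4),round(e*1000,1))
for n,u in (("C",(191,163)),("D",(282,165))): print("lock z.1",onplane(c[n],u,.1).round(4))
print("lock tri",tri((c["C"],(191,163)),(c["D"],(282,165))))
E
```

```text
car NL [ 0.5779 -0.0333  0.0698] 0.1
car NR [0.5729 0.0006 0.0685] 0.1
car FR [0.6599 0.0149 0.0722] 0.1
car FL [ 0.6657 -0.02    0.0667] 0.1
tab L [0.4915 0.2654 0.2002] 0.2
tab R [0.4882 0.3042 0.2024] 0.1
tip [0.4633 0.2822 0.1847] 0.3
base nl [ 0.3869 -0.4049  0.0141] 0.9
base nr [ 0.3757 -0.3055  0.0071] 0.2
base fr [ 0.5046 -0.288   0.003 ] 1.4
plate ll [ 0.4186 -0.3684  0.0282] 0.4
plate lr [ 0.4141 -0.3295  0.0332] 0.4
plate fl [ 0.4732 -0.3625  0.1181] 0.7
plate fr [ 0.4685 -0.3234  0.115 ] 1.3
lip l [ 0.4016 -0.3924  0.0286] 0.4
lip r [ 0.3903 -0.3153  0.0406] 0.4
lock z.1 [ 0.4983 -0.0444  0.1   ]
lock z.1 [ 0.501  -0.0503  0.1   ]
lock tri (array([ 0.50312112, -0.04886277,  0.07969673]), np.float64(0.0013637433924334815))
```

```bash
cat > g.py <<'E'
from h import *
yb=.156; seat=np.array([.6191,-.0095,.070]); bx=np.array([np.cos(yb),np.sin(yb),0]); by=np.array([-np.sin(yb),np.cos(yb),0])
ys=np.radians(7); a=np.array([np.cos(ys),np.sin(ys),0]); sy=np.array([-np.sin(ys),np.cos(ys),0]); Z=np.array([0,0,1.])
foot=np.array([.416,-.3505,.020]); s=.5*a+.8660*Z; n=-.8660*a+.5*Z
yr=np.radians(4.9); rx=np.array([np.cos(yr),np.sin(yr),0]); tab=np.array([.4898,.2848,.203])
# grasp 1: tcp in pan (x .087, z .002)
def g1(o,px,pz,sg,gx=.0875): return o+px*gx+pz*.002, rv(-px,sg*pz)
def g2(o,px,py,pz,phi,sg,gx=.010,dz=.008):
    z=-(np.cos(phi)*pz+np.sin(phi)*px); g=o+px*gx+pz*(.019-dz); return g+z*.019, rv(z,sg*py)
E
python3 - <<'E'
from g import *
from station import manip
E=load("E")
for u in ((145,502),(180,497),(192,548),(150,575)): print("turq",onplane(E,(u[0]*1.28,(u[1]-300)*1.28),0).round(3),onplane(E,(u[0]*1.28,(u[1]-300)*1.28),.11).round(3))
for sg in (1,-1):
    for k in (60,70,80):
        k=np.radians(k); S=np.cos(k)*a+np.sin(k)*Z; N=-np.sin(k)*a+np.cos(k)*Z
        q=manip.solve_ik(*g1(foot+.0525*S,S,N,sg)); print("stand1",sg,None if q is None else q.round(2))
    q=manip.solve_ik(tab-Z*.021,rv(-Z,-sg*rx)); print("rack",sg,None if q is None else q.round(2))
    for ph in (0,15,30,45,60):
        p=np.radians(ph)
        q=manip.solve_ik(*g2(foot+.0525*s,s,sy,n,p,sg)); b=manip.solve_ik(*g2(seat,bx,by,Z,p,sg))
        print(ph,sg,*(None if x is None else x.round(2) for x in (q,b)))
E
```

```text
turq [ 0.581 -0.404  0.   ] [ 0.526 -0.376  0.11 ]
turq [ 0.569 -0.328  0.   ] [ 0.516 -0.317  0.11 ]
turq [ 0.696 -0.302  0.   ] [ 0.615 -0.297  0.11 ]
turq [ 0.769 -0.402 -0.   ] [ 0.673 -0.375  0.11 ]
stand1 1 [-0.51  0.59  1.15 -0.31  1.82  2.49]
stand1 1 [-0.58  0.38  1.36 -0.23  1.67  2.44]
stand1 1 [-0.68  0.19  1.55 -0.13  1.53  2.35]
rack 1 None
0 1 [-1.37  0.12  2.21  1.22  1.17  2.48] [-0.09  0.33  1.55 -0.    1.26 -1.82]
15 1 None [-0.06  0.57  1.26 -0.06  1.57 -1.78]
30 1 None [-0.04  0.84  0.93 -0.1   1.88 -1.77]
45 1 None [-0.02  1.16  0.55 -0.16  2.21 -1.79]
60 1 [-0.76  0.15  1.76 -0.    1.23 -2.46] None
stand1 -1 [-0.51  0.59  1.15 -0.31  1.82 -0.65]
stand1 -1 [-0.58  0.38  1.36 -0.23  1.67 -0.7 ]
stand1 -1 [-0.68  0.19  1.55 -0.13  1.53 -0.79]
rack -1 [ 0.44  0.06  1.63 -0.    1.45  0.35]
0 -1 [-1.37  0.12  2.21  1.22  1.17 -0.67] [-0.09  0.33  1.55 -0.    1.26  1.32]
15 -1 [-1.24 -0.03  2.18  0.93  1.03 -0.31] [-0.06  0.57  1.26 -0.06  1.57  1.36]
30 -1 [-1.07 -0.06  2.08  0.59  1.    0.08] [-0.04  0.84  0.93 -0.1   1.88  1.37]
45 -1 [-0.91  0.01  1.94  0.26  1.07  0.43] [-0.02  1.16  0.55 -0.16  2.21  1.35]
60 -1 [-0.76  0.15  1.76 -0.    1.23  0.69] None
```

```bash
python3 - <<'E'
from g import *
from station import manip
r=rv(-Z,rx); p=tab+rx*.0015
manip.command_gripper(.13,30)
manip.reach(p+Z*.06,r)
hit=manip.line_to(p-Z*.021,vel=.06,threshold=6)
o=manip.get_obs(); print("hit",hit,o["tcp_pos"],o["t"])
manip.command_gripper(0.,30); o=manip.get_obs(); print(o["grip_width"]*93,o["grasp_force"],o["ft_force"])
c=manip.camera("wrist"); cv2.imwrite("pics/w1.png",c["color"][:,:,::-1])
E
```

```text
hit False [0.491581   0.28506477 0.18255956] 15.225
3.9476384002948657 30.000486373901367 [-0.68824528  0.05497753  2.05998731]
```

```bash
python3 - <<'E'
from g import *
from station import manip
o=manip.get_obs(); p=o["tcp_pos"]
f=lambda:print(manip.get_obs()["ft_force"].round(2),round(manip.get_obs()["grip_width"]*93,2))
manip.line_to(p+Z*.016,vel=.06); f()
h=manip.line_to(p+Z*.016-rx*.085,vel=.1,threshold=8); f(); print(h)
if not h:
    manip.line_to(p+Z*.15-rx*.085,vel=.2); f()
    print(manip.get_obs()["t"], manip.get_obs()["tcp_pos"]-p)
    c=manip.camera("scene"); im=c["color"][:,:,::-1]; u=proj(c,manip.get_obs()["tcp_pos"]-Z*.05).astype(int)
    cv2.imwrite("pics/s2.png",cv2.resize(im[max(u[1]-60,0):u[1]+90,max(u[0]-100,0):u[0]+100],None,fx=4,fy=4))
E
```

```text
[-0.12 -0.34 -2.87] 3.93
[-0.22  0.73 -2.6 ] 4.01
False
[-0.47  0.06 -2.94] 3.57
17.825 [-0.08489674 -0.00748865  0.14850852]
```

```bash
python3 - <<'E'
from g import *
from station import manip
f=lambda m:print(m,manip.get_obs()["ft_force"].round(2),round(manip.get_obs()["grip_width"]*93,2),round(manip.get_obs()["t"],2),manip.get_obs()["tcp_pos"].round(4))
P,R=g1(foot+.0525*s,s,n,-1,gx=.088)
manip.reach((.42,-.08,.36),rv(-Z,rv and a)); f("via")
manip.reach(P+s*.10+n*.008,R); f("pre")
manip.line_to(P+s*.02+n*.008,vel=.15); manip.sleep(.2); f("near")
h=manip.line_to(P-s*.006+n*.008,vel=.03,threshold=3); f(("down",h))
q=manip.get_obs()["tcp_pos"]
h=manip.line_to(q+s*.001-n*.014,vel=.03,threshold=3); f(("in",h)); print((manip.get_obs()["tcp_pos"]-P)@n,(manip.get_obs()["tcp_pos"]-P)@s)
c=manip.camera("scene"); u=proj(c,foot+Z*.05).astype(int)
cv2.imwrite("pics/s3.png",cv2.resize(c["color"][u[1]-60:u[1]+60,u[0]-70:u[0]+70,::-1],None,fx=5,fy=5,interpolation=cv2.INTER_CUBIC))
E
```

```text
via [-0.05  0.46 -2.57] 3.88 19.23 [ 0.4201 -0.0793  0.3597]
pre [-0.16  0.45 -2.31] 3.13 20.43 [ 0.5276 -0.336   0.2345]
near [ 0.09 -0.85 -2.73] 3.42 21.31 [ 0.4881 -0.342   0.1654]
('down', True) [1.74 0.49 3.89] 3.59 21.96 [ 0.4774 -0.3427  0.1465]
('in', True) [1.14 0.42 4.74] 4.07 22.2 [ 0.4791 -0.3424  0.1454]
0.00564962980016746 -8.814597537718958e-05
```

View pics/s3.png

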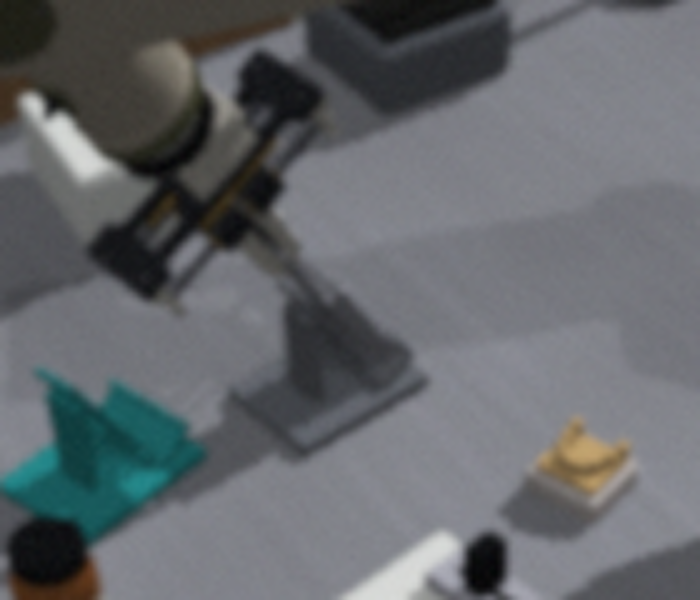

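The pan is on the stand with its floor close to the back plate, at about (320,340) in the crop. Its lower end is in the trough. I'll press it in the last few mm, let go and back off.

```bash
python3 - <<'E'
from g import *
from station import manip
f=lambda m:print(m,manip.get_obs()["ft_force"].round(2),round(manip.get_obs()["grip_width"]*93,2),round(manip.get_obs()["t"],2),manip.get_obs()["tcp_pos"].round(4))
P,R=g1(foot+.0525*s,s,n,-1,gx=.088)
h=manip.line_to(P-n*.003,vel=.03,threshold=5); f(("in",h)); print((manip.get_obs()["tcp_pos"]-P)@n)
manip.command_gripper(.14); manip.sleep(.4); f("open")
q=manip.get_obs()["tcp_pos"]; manip.line_to(q+s*.10,vel=.12); f("back")
# grasp 2 approach
manip.command_gripper(1.0)
G,Rg=g2(foot+.0525*s,s,sy,n,0,-1)
for d in (.06,.09,.12): print(d,manip.solve_ik(G+n*d,Rg))
for nme,p in (("K",(.40,-.28,.33)),("L",(.40,-.40,.33))):
    manip.reach(p,rv(-Z,(0,1,0))); manip.sleep(.15); pickle.dump(manip.camera("wrist"),open(nme+".pkl","wb"))
f("look")
def crop(n,x,y,w,h,s):
    im=load(n)["color"][y:y+h,x:x+w,::-1]; im=cv2.resize(im,None,fx=s,fy=s,interpolation=cv2.INTER_CUBIC)
    for k in range(0,w,20): cv2.line(im,(k*s,0),(k*s,5),(0,0,255),1);cv2.putText(im,str(x+k),(k*s,16),0,.33,(0,0,255),1)
    for k in range(0,h,20): cv2.line(im,(0,k*s),(5,k*s),(0,0,255),1);cv2.putText(im,str(y+k),(7,k*s+4),0,.33,(0,0,255),1)
    return im
cv2.imwrite("pics/kl.png",np.hstack([crop("K",165,135,98,120,4),crop("L",250,135,98,120,4)]))
E
```

```text
('in', True) [-0.29  0.15  5.48] 3.9 22.57 [ 0.4851 -0.342   0.1419]
-0.0013002730570782378
open [-0.09  0.71 -0.04] 13.07 23.39 [ 0.485  -0.3419  0.1419]
back [-0.81 -0.34 -0.53] 12.92 24.38 [ 0.5342 -0.3358  0.2277]
0.06 [-1.50316024  0.01963905  2.237302    1.12168659  1.28672824 -0.63546181]
0.09 [-1.56855471 -0.02343016  2.24247262  1.07850324  1.34969332 -0.62465512]
0.12 [-1.63347591 -0.06031247  2.24148195  1.03888264  1.41399571 -0.61724156]
look [ 0.08  0.07 -0.12] 93.11 28.07 [ 0.4004 -0.3991  0.3304]
```

View pics/kl.png

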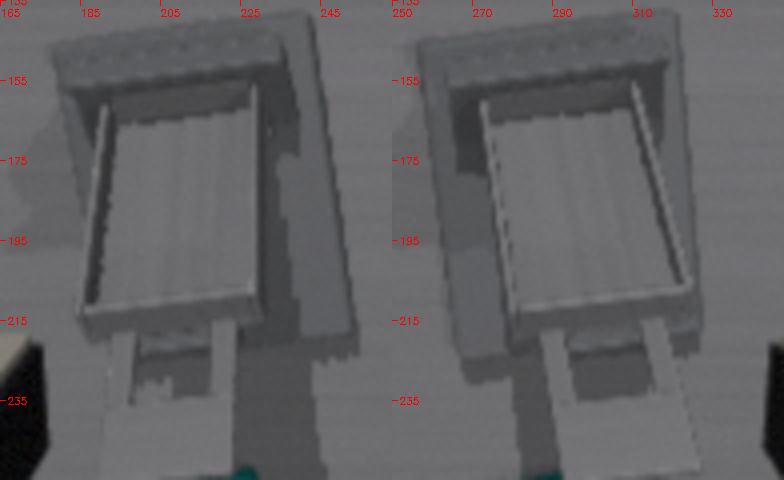

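The pan lies well on the stand, floor on the back plate and tab uppermost. Its upper rim corners are K(185.5,211)/(231,207.5) and L(280,211)/(324.5,206). The tab's end is at K(190.5,254)/(223,253).

```bash
python3 - <<'E'
from g import *
K,L=load("K"),load("L")
O=foot+.0525*s
for nm,u,v,x,y,z in (("rim ul",(185.5,211.3),(279.8,211.3),.0525,-.029,.016),("rim ur",(230.7,207.5),(324.5,206.2),.0525,.029,.016),("tab l",(190.5,254),(293.3,255),.1085,-.02,.004),("tab r",(223.3,253),(326.5,252.5),.1085,.02,.004)):
    X,e=tri((K,u),(L,v)); d=X-O; M=O+s*x+sy*y+n*z
    print(nm,X.round(4),round(e*1e3,1),"pan frame",np.round([d@s,d@sy,d@n],4),"model px",proj(K,M).round(1),proj(L,M).round(1))
E
```

```text
rim ul [ 0.4582 -0.3733  0.1124] 0.2 pan frame [ 0.0471 -0.0278  0.0123] model px [183.3 212.9] [279.1 212.5]
rim ur [ 0.4532 -0.3164  0.1093] 0.6 pan frame [0.0454 0.0293 0.009 ] model px [229.5 207.5] [325.6 207.1]
tab l [ 0.4962 -0.3597  0.1568] 0.8 pan frame [ 0.1052 -0.0189  0.0005] model px [188.5 255.5] [292.7 255. ]
tab r [ 0.4935 -0.3215  0.1577] 0.0 pan frame [ 0.107   0.0193 -0.0008] model px [223.1 251.6] [327.5 251.2]
```

```bash
python3 - <<'E'
from g import *
from station import manip
f=lambda m:print(m,manip.get_obs()["ft_force"].round(2),round(manip.get_obs()["grip_width"]*93,2),round(manip.get_obs()["t"],2),manip.get_obs()["tcp_pos"].round(4))
G,Rg=g2(foot+.0525*s+sy*.0004,s,sy,n,0,-1)
w=G+n*.12+Z*.1
if manip.solve_ik(w,Rg) is not None: manip.reach(w,Rg); f("w")
manip.reach(G+n*.11,Rg); f("pre"); 
manip.line_to(G+n*.04,vel=.12); manip.sleep(.15)
h=manip.line_to(G,vel=.05,threshold=5); f(("at",h))
if not h:
    manip.command_gripper(0.,35); f("grip")
    for d in (.03,.06,.10,.15): print(d,manip.solve_ik(G+Z*d,Rg) is not None)
E
```

```text
w [-0.01  0.06  0.97] 93.17 29.85 [ 0.3509 -0.3582  0.2305]
pre [-0.1  -0.47  0.84] 93.06 30.35 [ 0.3597 -0.357   0.1259]
('at', False) [ 0.26  0.3  -0.38] 93.1 32.18 [ 0.4538 -0.3455  0.0702]
grip [ 0.42 -1.52  1.42] 57.85 32.83 [ 0.4539 -0.3458  0.0704]
0.03 True
0.06 True
0.1 True
0.15 True
```

```bash
python3 - <<'E'
from g import *
from station import manip
f=lambda m:print(m,manip.get_obs()["ft_force"].round(2),round(manip.get_obs()["grip_width"]*93,2),round(manip.get_obs()["t"],2),manip.get_obs()["tcp_pos"].round(4))
q=manip.get_obs()["tcp_pos"]
manip.line_to(q+Z*.03,vel=.06); f("lift"); manip.line_to(q+Z*.15,vel=.15); f("up")
B,Rb=g2(seat,bx,by,Z,0,-1)
manip.reach((.45,-.22,.30),Rb); f("via")
manip.reach(B+Z*.10,Rb); f("over")
manip.line_to(B+Z*.022,vel=.1); manip.sleep(.3); f("hover")
h=manip.line_to(B-Z*.003,vel=.02,threshold=4); f(("down",h)); print(manip.get_obs()["tcp_pos"]-B, manip.get_obs()["ft_torque"])
E
```

```text
lift [ 0.32 -0.65 -3.3 ] 57.65 33.48 [ 0.4538 -0.3457  0.1003]
up [-0.42 -0.52 -2.85] 57.54 34.43 [ 0.4537 -0.3453  0.219 ]
via [ 0.06 -0.64 -3.  ] 57.85 35.52 [ 0.4494 -0.2195  0.2978]
over [-0.03 -0.3  -2.69] 57.57 36.7 [ 0.6291 -0.0095  0.1629]
hover [ 0.22 -0.57 -1.65] 57.58 37.93 [ 0.6294 -0.008   0.0846]
('down', True) [-0.5   0.11  4.74] 57.91 38.95 [ 0.6287 -0.0079  0.0615]
[-2.81810986e-04  2.93340758e-05 -4.96079878e-04] [-0.00201324  0.04170907 -0.04335596]
```

```bash
python3 - <<'E'
from g import *
from station import manip
f=lambda m:print(m,manip.get_obs()["ft_force"].round(2),round(manip.get_obs()["grip_width"]*93,2),round(manip.get_obs()["t"],2),manip.get_obs()["tcp_pos"].round(4))
B,Rb=g2(seat,bx,by,Z,0,-1)
manip.command_gripper(.76); manip.sleep(.2); f("open")
manip.line_to(manip.get_obs()["tcp_pos"]+Z*.08,vel=.1); f("up")
for nm,p in (("M",(.64,-.08,.36)),("N",(.64,.04,.36))):
    manip.reach(p,rv(-Z,(0,1,0))); manip.sleep(.15); pickle.dump(manip.camera("wrist"),open(nm+".pkl","wb"))
f("look")
# outline fit of the seated pan: rim rectangle + tab, maximise image gradient along it
from scipy.optimize import minimize
def seg(p,q): return p+(q-p)*np.linspace(.05,.95,40)[:,None]
def pts(v):
    x,y,yaw,z0,pit,rol=v; R=Ro.from_euler("ZYX",[yaw,pit,rol]).as_matrix(); o=np.array([x,y,z0])
    c=[np.array([i*.0525,j*.029,.016]) for i,j in ((1,1),(1,-1),(-1,-1),(-1,1))]
    return o+np.vstack([seg(c[k],c[(k+1)%4]) for k in range(4)])@R.T
gs=[]
for m in "MN":
    c=load(m); g=cv2.GaussianBlur(cv2.cvtColor(c["color"],cv2.COLOR_RGB2GRAY).astype(np.float32),(0,0),1.)
    gm=np.hypot(cv2.Sobel(g,5,1,0),cv2.Sobel(g,5,0,1)); gs.append((c,cv2.GaussianBlur(gm,(0,0),1.)))
def cost(v):
    t=0
    for c,g in gs:
        P=pts(v)@np.array(c["R"]).T+c["t"]; P=P@c["camera_matrix"].T; uv=(P[:,:2]/P[:,2:]).astype(np.float32)
        t-=cv2.remap(g,uv[:,:1].copy(),uv[:,1:].copy(),1).mean()
    return t
v0=np.array([*seat[:2],yb,.07,0,0])
print("model cost",cost(v0))
best=min((minimize(lambda w:cost(np.r_[w,v0[3:]]),v0[:3]+np.r_[d,0],method="Nelder-Mead",options=dict(initial_simplex=v0[:3]+np.r_[d,0]+np.array([[0,0,0],[.004,0,0],[0,.004,0],[0,0,.04]]))) for d in ((0,0),(.004,0),(-.004,0),(0,.004),(0,-.004))),key=lambda r:r.fun)
print("fit",best.fun,best.x-v0[:3])
for dz in (-.004,0,.004,.01): print(dz,[round(cost(np.r_[best.x,.07+dz,p,0]),1) for p in (-.1,-.05,0,.05,.1)])
E
```

```text
open [-0.22  0.65 -0.13] 70.55 39.62 [ 0.6273 -0.0078  0.0599]
up [-0.03  0.48 -1.26] 70.3 40.58 [ 0.6268 -0.0078  0.1389]
look [0.2  0.03 0.1 ] 70.42 44.14 [0.6401 0.0388 0.3599]
model cost -102.6169
fit -109.73057556152344 [0.00293345 0.00020788 0.07172846]
-0.004 [np.float32(-106.7), np.float32(-107.4), np.float32(-106.5), np.float32(-103.7), np.float32(-99.3)]
0 [np.float32(-109.8), np.float32(-110.6), np.float32(-109.7), np.float32(-106.4), np.float32(-101.7)]
0.004 [np.float32(-111.8), np.float32(-112.1), np.float32(-110.5), np.float32(-107.1), np.float32(-102.5)]
0.01 [np.float32(-110.1), np.float32(-108.8), np.float32(-106.6), np.float32(-103.1), np.float32(-99.2)]
```

```bash
python3 - <<'E'
from g import *
from scipy.optimize import minimize
def rect(x0,x1,h,z): return [np.array(p+(z,)) for p in ((x1,h),(x1,-h),(x0,-h),(x0,h))]
def seg(p,q): return p+(q-p)*np.linspace(.05,.95,40)[:,None]
loop=lambda c:np.vstack([seg(c[k],c[(k+1)%4]) for k in range(4)])
tabr=rect(.0525,.1085,.02,.004)
M0=np.vstack([loop(rect(-.0525,.0525,.029,.016)),loop(rect(-.0495,.0495,.026,.016)),*[seg(tabr[i],tabr[(i+1)%4]) for i in (0,1,3)],loop(rect(.0525,.0805,.012,.004))])
def blur(m,sg):
    c=load(m); g=cv2.cvtColor(c["color"],cv2.COLOR_RGB2GRAY).astype(np.float32)
    g=cv2.GaussianBlur(g,(0,0),.7); return c,cv2.GaussianBlur(np.sqrt(np.hypot(cv2.Sobel(g,5,1,0),cv2.Sobel(g,5,0,1))),(0,0),sg)
def run(sg,v0,sc):
    gs=[blur(m,sg) for m in "MN"]
    def cost(v):
        P0=v[:3]+M0@Ro.from_euler("ZYX",v[3:]).as_matrix().T; t=0
        for c,g in gs:
            P=(P0@np.array(c["R"]).T+c["t"])@c["camera_matrix"].T; uv=(P[:,:2]/P[:,2:]).astype(np.float32)
            t-=float(cv2.remap(g,uv[:,:1].copy(),uv[:,1:].copy(),1).mean())
        return t
    r=minimize(cost,v0,method="Nelder-Mead",options=dict(initial_simplex=np.vstack([v0,v0+np.diag(sc)]),maxiter=3000)); return r.x,r.fun,cost(base)
base=np.r_[seat,yb,0,0]; sc=np.array([.003,.003,.003,.03,.05,.05])
for st in (base,base+[.002,0,0,0,-.08,0],base+[0,0,.004,0,.08,0],base+[0,0,.004,.05,0,.08],base+[0,0,.004,-.05,0,-.08]):
    x,_,_=run(2.,st,sc); x,fu,fb=run(.7,x,sc/2); print((x-base).round(4),round(fu,3),round(fb,3))
E
```

```text
[-0.0007 -0.0014 -0.001   0.0306 -0.0035  0.0574] -15.109 -14.755
[-0.0005 -0.0011 -0.0024  0.0268 -0.0124  0.0412] -15.117 -14.755
[-0.0007 -0.0014 -0.0011  0.031  -0.0037  0.0489] -15.109 -14.755
[-0.0009 -0.0007 -0.0004  0.0246  0.0002  0.1363] -15.087 -14.755
[-0.0007 -0.0016 -0.0005  0.032  -0.0001  0.0377] -15.107 -14.755
```

```bash
python3 - <<'E'
from g import *
from station import manip
f=lambda m:print(m,manip.get_obs()["ft_force"].round(2),round(manip.get_obs()["t"],2),((manip.get_obs()["tcp_pos"]-O)@np.c_[bx,by,Z]).round(4))
O=seat-bx*.03-Z*.07
Rb=rv(-Z,-by); w=lambda x,y,z:O+bx*x+by*y+Z*z
manip.reach(w(-.093,-.085,.20),Rb); manip.command_gripper(0.); f("above")
h=manip.line_to(w(-.093,-.085,.082),vel=.12,threshold=8); f(("dn",h))
manip.sleep(.2)
h=manip.line_to(w(-.093,-.03,.082),vel=.05,threshold=1.5); f(("touch",h))
y=((manip.get_obs()["tcp_pos"]-O)@by)
manip.sleep(.1)
h=manip.line_to(w(-.093,y+.055,.082),vel=.06,threshold=15); f(("push",h))
h=manip.line_to(w(-.093,y+.095,.082),vel=.025,threshold=10); f(("end",h))
E
```

```text
above [-1.1  -0.09 -0.43] 47.61 [-0.093 -0.085  0.2  ]
('dn', False) [0.6  0.2  0.62] 48.74 [-0.0923 -0.0853  0.083 ]
('touch', True) [-0.26 -0.35 -0.45] 49.73 [-0.0934 -0.0439  0.0815]
('push', True) [ 0.83 -5.23  1.18] 50.69 [-0.0932  0.008   0.0819]
('end', True) [ 1.03 -4.28  2.42] 51.12 [-0.0933  0.0078  0.0819]
```

```bash
python3 - <<'E'
from g import *
from station import manip
O=seat-bx*.03-Z*.07
fr=lambda X:((X-O)@np.c_[bx,by,Z]).round(4)
c=load("D"); C=load("C")
for nm,u in (("slotR",(263,165)),("slotL",(328,154.5)),("panelL",(338.5,152)),("panelR",(252.5,167))): print(nm,fr(onplane(c,u,.053)))
for k,u in (("D",(282,160)),("C",(191,160))): print("lock",k,fr(onplane(load(k),u,.104)),fr(onplane(load(k),u,.064)))
for d in (.003,):
    q=manip.get_obs()["tcp_pos"]; h=manip.line_to(q+by*.02,vel=.02,threshold=22); print(h,fr(manip.get_obs()["tcp_pos"]),manip.get_obs()["ft_force"])
q=manip.get_obs()["tcp_pos"]; manip.line_to(q-by*.03,vel=.1); manip.line_to(q-by*.03+Z*.14,vel=.15)
manip.reach((.56,-.10,.36),rv(-Z,(0,1,0))); manip.sleep(.15); c=manip.camera("wrist"); pickle.dump(c,open("Q.pkl","wb"))
g=c["color"].max(2); u=proj(c,O-bx*.093+Z*.09).astype(int); m=np.zeros_like(g); m[u[1]-30:u[1]+30,u[0]-60:u[0]+60]=(g[u[1]-30:u[1]+30,u[0]-60:u[0]+60]<45)
k,l,st,ce=cv2.connectedComponentsWithStats(m)
for i in range(1,k):
    if st[i,4]>60: print(st[i],ce[i],fr(onplane(c,ce[i],.09)))
print(manip.get_obs()["t"])
E
```

```text
slotR [-0.0885 -0.0464  0.053 ]
slotL [-0.0893  0.0456  0.053 ]
panelL [-0.0906  0.0604  0.053 ]
panelR [-0.0879 -0.0615  0.053 ]
lock D [-0.1    -0.0213  0.104 ] [-0.0933 -0.0195  0.064 ]
lock C [-0.099  -0.0139  0.104 ] [-0.094  -0.0235  0.064 ]
True [-0.0933  0.0078  0.0821] [ 0.89275933 -6.91728657  1.66407353]
[279 100  69  22 543] [327.24677716 111.83425414] [-0.0916  0.0188  0.09  ]
55.8917
```

```bash
python3 - <<'E'
from g import *
O=seat-bx*.03-Z*.07
fr=lambda X:((X-O)@np.c_[bx,by,Z]).round(4)
c=load("Q"); g=c["color"].max(2)
s=g[95:125,272:356]<45
print(s.sum(0))
for y in (.02,.025,.035,.045): print(y,[proj(c,O-bx*.09+by*(y+e)+Z*z).round(0).tolist() for e,z in ((-.01,.104),(.01,.104),(.01,.064))])
E
```

```text
[ 0  0  0  0  0  0  0  2  4  3  3  3  3  4  4  3  3  3  3  4  4  3  3  3
  3  4  3  3  3  3  3  4  3  3  3  3  4  4  3  3  3  4  4  4  3  3  4  4
  4  4  4  3  3  4  4  5 12 17 18 19 19 19 20 20 20 21 20 20 21 21 20 20
 20 20 19 10  0  0  0  0  0  0  0  0]
0.02 [[323.0, 114.0], [338.0, 112.0], [331.0, 112.0]]
0.025 [[327.0, 114.0], [342.0, 111.0], [335.0, 111.0]]
0.035 [[334.0, 112.0], [350.0, 110.0], [342.0, 110.0]]
0.045 [[342.0, 111.0], [358.0, 109.0], [349.0, 109.0]]
```

```bash
python3 - <<'E'
from g import *
from station import manip
O=seat-bx*.03-Z*.07
manip.reach((.56,.12,.36),rv(-Z,(0,1,0))); manip.sleep(.15); c=manip.camera("wrist"); g=c["color"].max(2)
u=proj(c,O-bx*.09+by*.035+Z*.08).astype(int); print(u,(g[u[1]-20:u[1]+20,u[0]-45:u[0]+30]<45).sum(0))
for y in (.02,.035): print(y,[(proj(c,O-bx*.09+by*(y+e)+Z*z)-u+[45,0]).round(0).tolist() for e,z in ((-.01,.104),(.01,.104),(.01,.064))])
print("slotL",proj(c,O-bx*.09+by*.0456+Z*.053)-u+[45,0],manip.get_obs()["t"])
E
```

```text
[177 110] [ 3  3  3  3  4  4  3  3  3  3  3  3  3  3  3  3  4  3  3  3  3  2  4  3
  3  3  3  4  3  3  3  3  6 13 14 17 19 20 20 20 21 21 21 21 21 20 20 19
 19 19 18 15 12  6  0  0  0  0  0  0  0  0  0  0  0  0  0  0  0  0  0  0
  0  0  0]
0.02 [[22.0, 4.0], [37.0, 2.0], [45.0, 1.0]]
0.035 [[33.0, 2.0], [48.0, -0.0], [55.0, -0.0]]
slotL [57.1673187  -0.54917631] 56.975
```

The second view from the left puts the lock at y ≈ 0.035, at the slot's left end, with no slot showing beyond it. Handing in.

```bash
python3 -c "
from station import manip
print(manip.finish_job())"
```

```text
the job is handed in; nothing more can be done
None
```

The job is handed in at about 57 s, verdict not shown: the pan was put on the stand, re-gripped and seated on the balance with its tab to the back (image fit within about 2 mm; side-to-side level not well measured), then the lock was pushed left to its end stop.

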